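# Fit the draw-bar into the lathe headstock

## Robot

A 6-joint arm with a two-finger parallel gripper is mounted at the origin on a cart in front of the work surface, level with it; the furniture and walls round the work are solid. World frame = base frame: x ahead of the robot, y to its left, z up, the work surface at z = 0. Lengths are in m, angles in rad, forces in N, time in s.
With the tool pointing down it reaches from about 0.4 to 0.825 m from the base axis. Payload 7 kg.
Tool frame: the origin (TCP) lies on the mounting face of the last link; the fingertips stand arm.tcp_to_tips ahead of it and the grasp point (between the pads) lies 159 mm ahead of it (arm.tcp_to_tips is the distance from the TCP to the fingertips, in m); z points along the fingers, y is the direction in which the jaws open and shut (so a half turn about z gives the same grasp; the last joint's range is limited). The gripper opens to 88 mm and grips with 3 to 60 N. Pads are 19 mm wide; open, the fingers measure 130 mm over their backs; the gripper's body (78 mm by 193 mm) begins 47 mm behind the grasp point.
Start: joints at [-1.003, 0.359, 0.012, 0, -1.224, -0.288], TCP at [0.186, -0.649, 0.405] pointing down, gripper open.
Joint ranges: [-3.07, 3.07], [-1.43, 2.12], [-1.02, 1.25], [-3.03, 1.67], [-3.05, -0], [-3.03, 3.03]. Speed limits (rad/s): [2.39, 2.39, 3.01, 3.14, 3.14, 3.14].

## Interface

Orientations are given as [roll, pitch, yaw] about the fixed x, y, z axes, in that order (R = Rz(yaw) Ry(pitch) Rx(roll)).
In Python, from station import arm, cams, job_done, finder gives the robot as it stands.
- The arm moves only by the tool play_rows, never from a script. Its argument "targets" is a list that holds one entry, the list of rows, each a list of 4 numbers: the shift along the tool's x, y, z in m, then the turn about the tool's z in degrees. A call has 1 to 5 rows; each row is the pose to reach, as a shift and turn from the pose commanded when the call began, along the tool's axes at that moment; what a row does not reach only later rows make up. A row lasts 1/8 s, in which the tool goes at most 62.5 mm and 10.7 degrees, less where a joint would pass 70% of its speed; a pose out of reach is approached as far as the arm can. A call with a gripper value outside its range is refused whole. "grip" is the closure in counts, from 0 (fully open) to 255 (shut), set as the call begins (left out, the last holds). The fingers move at their own pace and stop on an object; "newtons" is the grip in N (left out, the last holds). Time passes only in rows, so rows that repeat a pose let the fingers close. It gives the time, the measured TCP pose, the force and the opening at its end, in the units of the state.
- arm.get_state(): the state, without advancing time (a new reading comes with each control period).
- cams.grab_frame(name): name is "scene" or "top"; returns (picture, depth): 384x512x3 uint8, red, green, blue; 384x512 float32, m along the optical axis (not along the pixel's ray), 0 where there is no reading.
- cams.camera_params(name): a dict with "intrinsics" (3x3 intrinsics, pixels), "D" ([k1, k2, p1, p2, k3] as OpenCV has them; the pictures are not rectified), "position" and "attitude" of the camera in the world. Camera axes: x right, y down, z forward; pixel columns grow to the right and rows downward; lengths in m; the calibration is good to about 2 mm. A picture is of the moment at which its call begins. camera_params takes no time and is no camera call.
- job_done(): hands the job in, once; it reports no verdict.
Trained networks look in the newest picture that a camera, given by its name, has taken for a name from the list of things; names that differ only in an ending like _2 or _b are one class to them, and where a whole thing is asked for, a point or a joint stands for the part that bears it (a point fixed in the world has none). Each returns a list of dicts, best first, with "score" (0 to 1); they miss things now and then, are a little off and sometimes report something else, mostly with a low value. They report only what shows in the picture. A call takes as long as a camera call.
- finder.find_in(camera, query): "xyz" ([x, y, z] in m, in world coordinates, good to about 4 mm: the middle of the surface that is visible of it).
- finder.masks_of(camera, query): "mask" (384x512 bool, what is visible of it).
The state is a dict: "t": time; "q": joint angles; "qd": joint speeds; "joint_efforts": joint torques, N m; "eef_pos": TCP position; "ee_rot": TCP orientation; "force": force on the tool from outside, world axes, zero at the start; "moment": the same for the moment, N m; "width": finger opening in m.
Only numpy, scipy, OpenCV 4.12 (cv2) and the standard library are available. Lean on these libraries where they do the work, as an engineer would, in place of code of your own. Each camera call takes 0.05 s, during which the arm holds its last target. There are 200 camera calls.

## Task

Lift the steel draw-bar out of its wooden rest and push it, pointed nose first, partway into the bore of the grey lathe headstock. Let go of it there, take hold again further back by the ribbed handle behind the collar, and push it fully home until the collar bears on the steel seat ring with a definite push of about 15 N over and above the drag of the bore, never ramming or forcing it (30 N on the ring is too much). Then let go and leave it there, without disturbing the other things on the bench.

Things in the scene. Friction and masses are not known exactly. Their poses are not given: they have to be found in the camera images.
- drawbar_mid (a point): Draw-bar: loose steel rod, 203 mm long, about 160 g, lying level in the two forks of a wooden rest. Point on its axis, 75 mm behind the nose tip; +x runs along the rod to the nose. 12 mm thick, its first 12 mm taper to a 6 mm tip; the last 45 mm are a ribbed handle. A collar 24 mm across, 8 mm long is clamped on it, front face 55 to 75 mm behind this point: it differs each time and is not measured
- drawbar_nose (a point): tip of the draw-bar's nose, on its axis, 75 mm ahead of drawbar_mid
- drawbar_handle (a point): middle of the handle behind the collar, on the rod's axis, 105.5 mm behind drawbar_mid
- rest: dark wooden rest, fixed, 200 x 50 mm, 55 mm high, with two upright forks that carry the rod's axis 45 mm above the underside. Origin in its underside, below drawbar_mid at the start; +x towards the rod's nose. Forks at x = +44 to +56 mm (under the shank) and -115 to -97 mm (round the handle, which therefore cannot be gripped there); the shank is free between x = -50 and +40 mm
- headstock: grey lathe headstock with a stepped pulley, fixed to the bench, 130 x 74 mm, 95 mm high. Origin under its middle; +x runs along the bore, inwards from the mouth. Bore 13.6 mm wide, level, right through, axis 65 mm above the bench. A spring ball 44 mm inside the mouth presses down on the rod with about 7 N: 5 to 15 N of drag along the bore, so a rod 60 mm or more in stays where it is let go
- bore_mouth (a point): centre of the bore's mouth, in the outer face of the seat ring, which looks towards the robot's right; +x points straight into the bore. The bar is home when the front face of its collar bears on this face: the nose is then 130 to 150 mm past this point, as the collar was clamped; only feel (or sight) tells
- seat_ring: plain steel ring round the bore's mouth, 36 mm across and 6 mm thick, hole 15 mm; the collar must bear on its outer face. It sits on a stiff spring washer and yields inwards along the bore, 1 mm for every 8 N, at most 3 mm. Same origin and axes as the headstock while unloaded
- oil_cup: bystander, loose: small white oil cup with a rod standing in it, 28 mm across, 58 mm high; origin under its middle
- loupe: bystander, loose: black eye loupe, 35 mm across, 31 mm high; origin under its middle
- amber_jar: bystander, loose: small amber jar with a white lid, 41 mm across, 53 mm high; origin under its middle
- side_panel: upright wooden panel fixed at the right of the bench, 20 mm thick, with a dust brush hanging on its left face; it runs from 0.19 m nearer the robot than this point to the back, its top 0.28 m above the bench, and its brush reaches 55 mm to the left of this point: go round its front end or over it. A glass shelf, 0.17 m high, runs along the back, front edge 17 mm behind this point

How it is judged:
By the outcome, as a careful person would: the job done as asked, in the order asked, and still so for the second after the job is handed in, with the robot touching nothing.
It also fails if it takes over 72 s, if anything falls off the work surface, if the arm or the gripper's body presses on something with over 40 N, if the wrist force passes 120 N, or if a joint passes its speed limit or range.

## Working session

There is one attempt and no reset: what is moved stays moved. The work goes in short steps, Python scripts to look and compute and a tool call to move; the robot and the scene stay as the last step left them, time stands still between calls to the robot, and variables do not carry over. Pictures are saved under pics/ and viewed, about 8 in all and at most 12, crops included, and the job is handed in when it is done.

Besides the shell and the picture viewer there is one more tool, called after "Request:" by a JSON object that holds its "api" and its "payload", one argument or row to a line. play_rows: Moves the arm, as the interface text tells. Its arguments: {"type":"object","properties":{"targets":{"type":"array","items":{"type":"array","items":{"type":"array","items":{"type":"number"}}}},"grip":{"type":"number"},"newtons":{"type":"number"}},"required":["targets"]}

```bash
ls; mkdir -p pics; cat > h.py <<'E'
import numpy as np, cv2
from scipy.spatial.transform import Rotation as R
from station import arm, cams, job_done, finder
np.set_printoptions(precision=4, suppress=True)
def tool():
    s=arm.get_state(); return s, np.array(s['eef_pos']), R.from_euler('xyz',s['ee_rot']).as_matrix()
E
python3 - <<'E'
from h import *
print(arm.get_state(), arm.tcp_to_tips)
ims=[]
for c in ('scene','top'):
    im,d=cams.grab_frame(c); p=cams.camera_params(c); print(c,p)
    np.save(f'{c}0.npy',d)
    cv2.imwrite(f'pics/{c}0.png',im[:,:,::-1])
    for q in ['drawbar_mid','drawbar_nose','drawbar_handle','rest','headstock','bore_mouth','seat_ring','oil_cup','loupe','amber_jar','side_panel']:
        r=finder.find_in(c,q); print(q,[(np.round(x['xyz'],4).tolist(),round(x['score'],2)) for x in r[:2]])
E
```

```text
pics
{'t': 0.0, 'q': array([-1.0029,  0.3593,  0.0111, -0.0003, -1.2241, -0.2881]), 'qd': array([-0.0008, -0.0025, -0.0001,  0.0005,  0.0001, -0.0009]), 'joint_efforts': array([ -0.0006, -58.2719,  29.3066,   6.9976,   0.0069,  -0.0002]), 'eef_pos': array([ 0.1863, -0.6486,  0.4038]), 'ee_rot': array([ 3.14  , -0.0001, -2.8619]), 'force': array([-0.2533, -0.3586,  0.4721]), 'moment': array([ 0.0203,  0.0269, -0.0192]), 'width': 0.0877703594398903} 0.1781
scene {'intrinsics': array([[413.5397,   0.    , 257.2792],
       [  0.    , 413.5397, 190.3664],
       [  0.    ,   0.    ,   1.    ]]), 'D': array([-0.0946,  0.    ,  0.    ,  0.    ,  0.    ]), 'position': array([-0.1207,  0.5871,  0.4511]), 'attitude': array([-2.0014,  0.0026, -2.0659])}
drawbar_mid [([0.4138, 0.1556, 0.0453], 0.86), ([0.5625, 0.3172, 0.0307], 0.44)]
drawbar_nose [([0.4097, 0.1508, 0.0463], 0.86)]
drawbar_handle [([0.4101, 0.1544, 0.0509], 0.87)]
rest [([0.4043, 0.1655, 0.0032], 0.66), ([0.4117, 0.1573, 0.0473], 0.6)]
headstock [([0.5582, 0.3092, 0.0337], 0.78)]
bore_mouth [([0.5626, 0.3156, 0.0316], 0.95)]
sea
[... 164 characters left out ...]
73)]
side_panel []
top {'intrinsics': array([[415.7284,   0.    , 254.9005],
       [  0.    , 415.7284, 183.9064],
       [  0.    ,   0.    ,   1.    ]]), 'D': array([0.0179, 0.    , 0.    , 0.    , 0.    ]), 'position': array([0.4536, 0.1826, 1.0412]), 'attitude': array([-3.0426,  0.0075, -1.5852])}
drawbar_mid [([0.4159, 0.1436, 0.0555], 0.58)]
drawbar_nose [([0.4158, 0.1482, 0.0499], 0.56)]
drawbar_handle [([0.4151, 0.1451, 0.0512], 0.64)]
rest [([0.4209, 0.1708, 0.01], 0.89)]
headstock [([0.5777, 0.3238, 0.0861], 0.62)]
bore_mouth [([0.5786, 0.3208, 0.0884], 0.93)]
seat_ring [([0.581, 0.2699, 0.0829], 0.61)]
oil_cup [([0.3705, 0.3953, 0.0163], 0.47)]
loupe []
amber_jar []
side_panel []
```

```bash
python3 - <<'E'
import cv2,numpy as np
a=cv2.imread('pics/top0.png')
cv2.imwrite('pics/top0b.png',cv2.resize(a,(800,600),interpolation=cv2.INTER_CUBIC))
E
```

```text
(no output)
```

View pics/top0b.png

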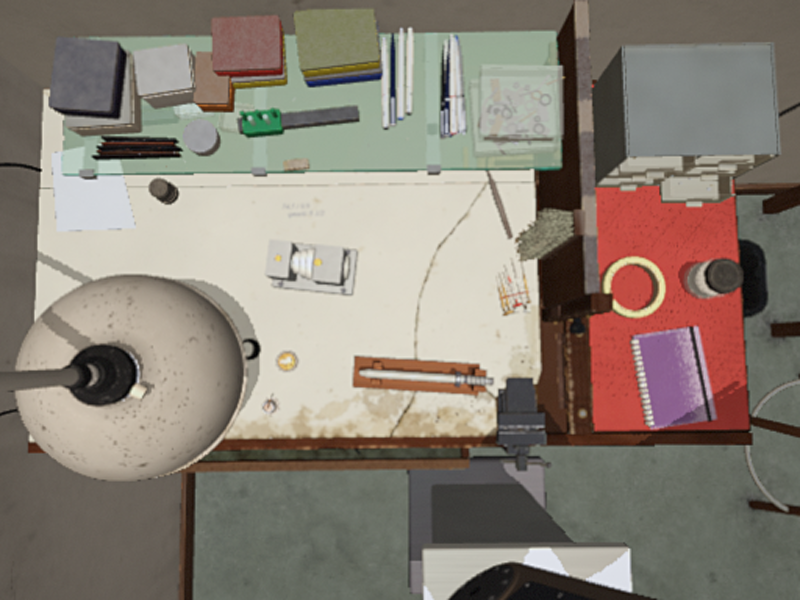

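View pics/scene0.png

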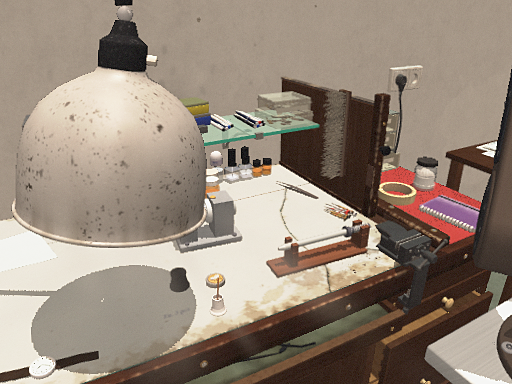

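The top view (800 px) shows the rod in its rest from the nose at (362,375) to the handle at (492,381). A clamped vise stands just right of the handle. The headstock is at (310,267) with its ring on the right at (352,268), the oil cup is near (270,406)/(287,360), the loupe is at (250,348) and the lamp covers the left. I'll zoom in and measure from depth.

```bash
cat >> h.py <<'E'
def cloud(c,d):
    p=cams.camera_params(c); v,u=np.mgrid[0:d.shape[0],0:d.shape[1]]
    n=cv2.undistortPoints(np.stack([u,v],-1).reshape(-1,1,2).astype(float),p['intrinsics'],p['D']).reshape(*d.shape,2)
    P=np.concatenate([n,np.ones(d.shape+(1,))],-1)*d[...,None]
    W=P@R.from_euler('xyz',p['attitude']).as_matrix().T+p['position']; W[d==0]=np.nan
    return W
def proj(c,X):
    p=cams.camera_params(c); M=R.from_euler('xyz',p['attitude']).as_matrix()
    rv=cv2.Rodrigues(M.T)[0]; t=-M.T@p['position']
    return cv2.projectPoints(np.atleast_2d(X).astype(float),rv,t,p['intrinsics'],p['D'])[0].reshape(-1,2)
E
python3 - <<'E'
from h import *
for c in('top','scene'):
    W=cloud(c,np.load(c+'0.npy')); np.save(c+'W.npy',W)
    x,y,z=W[...,0],W[...,1],W[...,2]
    t=(abs(z)<.012)&(x>.42)&(x<.68)&(y>.05)&(y<.45); print(c,'table z',np.nanmedian(z[t]))
    hs=(x>.49)&(x<.66)&(y>.2)&(y<.42)&(z>.015)&(z<.12)
    print('head',hs.sum(),np.nanpercentile(x[hs],[1,50,99]),np.nanpercentile(y[hs],[1,50,99]),np.nanpercentile(z[hs],[50,99]))
    rod=(x>.38)&(x<.46)&(y>.0)&(y<.26)&(z>.035)&(z<.075)
    print('rod',rod.sum(),np.nanpercentile(x[rod],[1,50,99]),np.nanpercentile(y[rod],[1,50,99]),np.nanpercentile(z[rod],[50,99]))
t=cv2.imread('pics/top0.png'); s=cv2.imread('pics/scene0.png')
A=cv2.resize(t[145:195,165:240],(450,300),interpolation=cv2.INTER_CUBIC)
B=cv2.resize(t[220:270,220:345],(750,300),interpolation=cv2.INTER_CUBIC)
C=cv2.resize(s[180:255,160:260],(350,300),interpolation=cv2.INTER_CUBIC)
o=np.zeros((600,800,3),np.uint8); o[:300,:450]=A;o[:300,450:]=C;o[300:,:750]=B
cv2.imwrite('pics/crop1.png',o)
E
```

```text
top table z 0.0003128688835967175
head 1375 [0.5538 0.5862 0.6205] [0.2628 0.3217 0.3835] [0.09   0.0963]
rod 759 [0.381  0.4139 0.4359] [0.0009 0.1007 0.2447] [0.0494 0.0582]
scene table z -0.0020180346530232485
head 1270 [0.5527 0.5605 0.6073] [0.27   0.3061 0.3848] [0.0628 0.0914]
rod 941 [0.3825 0.4085 0.4327] [0.0033 0.1314 0.2506] [0.0461 0.054 ]
```

View pics/crop1.png

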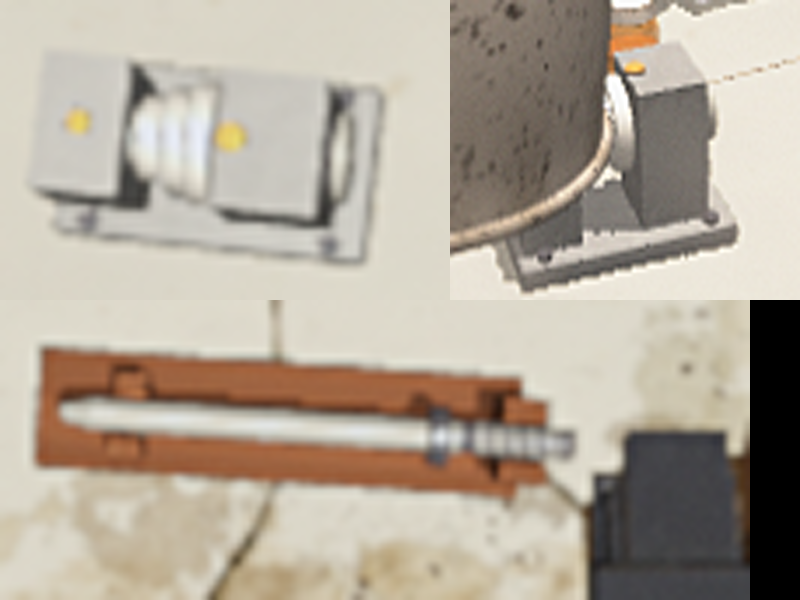

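The crop shows the rod nose at top-image pixel (230.3,238.7), its tail at (315.8,243.8) and the collar at u≈293. The ring is at about (221.7,168.8), on the right of the headstock, with nothing in front of it. Next I'll fit the axes.

```bash
cat >> h.py <<'E'
def onplane(c,uv,z):
    p=cams.camera_params(c); M=R.from_euler('xyz',p['attitude']).as_matrix()
    n=cv2.undistortPoints(np.atleast_2d(uv).reshape(-1,1,2).astype(float),p['intrinsics'],p['D']).reshape(-1,2)
    d=np.c_[n,np.ones(len(n))]@M.T
    return p['position']+d*((np.broadcast_to(z,len(n))-p['position'][2])/d[:,2])[:,None]
E
python3 - <<'E'
from h import *
t=cv2.imread('pics/top0.png'); W=np.load('topW.npy')
sat=cv2.cvtColor(t,cv2.COLOR_BGR2HSV)[...,1].astype(float)
cs=[]
for u in list(range(244,288)):
    v0=238.7+(u-230.3)*5.1/85.5; vs=np.arange(int(v0)-4,int(v0)+6)
    w=np.clip(130-sat[vs,u],0,None); cs.append((u,(w*vs).sum()/w.sum()))
cs=np.array(cs); k=np.polyfit(cs[:,0],cs[:,1],1); print('line',k,'res',np.std(cs[:,1]-np.polyval(k,cs[:,0])))
u=np.array([230.3,292.8,315.8]); X=onplane('top',np.c_[u,np.polyval(k,u)],0.045); print(X)
a=X[0]-X[2]; L=np.linalg.norm(a); a/=L; print('len',L,'yaw',np.degrees(np.arctan2(a[1],a[0])),'mid from nose',X[0]-a*.075,'from tail',X[2]+a*.128,'collar ctr behind nose',np.linalg.norm(X[0]-X[1]))
# top axis depth along ridge
for uu in (245,265,285): print(W[int(round(np.polyval(k,uu))),uu])
# scene camera: sanity reprojection
print('scene nose,tail', proj('scene',X))
x,y,z=W[...,0],W[...,1],W[...,2]
def rect(m,n):
    r=cv2.minAreaRect(np.c_[x[m],y[m]].astype(np.float32)*1000); print(n,m.sum(),r, 'z',np.nanmedian(z[m]))
reg=(x>.5)&(x<.66)&(y>.23)&(y<.42)
rect(reg&(z>.09)&(z<.1),'tops'); rect(reg&(z>.09)&(z<.1)&(y<.325),'front block'); rect(reg&(z>.09)&(z<.1)&(y>.335),'rear block')
rect(reg&(z>.006)&(z<.1),'all')
m=reg&(z>.05)&(z<.087)&(y<.285); print('ring',np.c_[np.argwhere(m),W[m]])
print('lamp', [ (np.nanmin(y[m]),np.nanmin(z[m])) for m in [(z>.15)&(y>.25)&(y<.6)&(x>.2)&(x<.65)]])
S=np.load('sceneW.npy'); m=(S[...,2]>.1)&(S[...,1]>.2)&(S[...,0]>0)&(S[...,0]<.65)&(S[...,1]<.6); q=S[m]; print('lamp scene',q.min(0),q.max(0))
hm=lambda s:[np.round(q_,3) for q_ in s]
m=(x>.2)&(x<.4)&(y>-.16)&(y<.02)&(z>.01); print('vise',np.nanmin(W[m],0),np.nanmax(W[m],0))
E
```

```text
line [  0.0634 223.5535] res 0.07110019524206608
[[0.424  0.249  0.045 ]
 [0.4125 0.1007 0.045 ]
 [0.4084 0.0464 0.045 ]]
len 0.20321207517209622 yaw 85.60601854996227 mid from nose [0.4182 0.1742 0.045 ] from tail [0.4182 0.174  0.045 ] collar ctr behind nose 0.1486882705114505
[0.4217 0.2138 0.0527]
[0.4186 0.1666 0.0484]
[0.4132 0.1194 0.0476]
scene nose,tail [[279.1509 246.3377]
 [346.9583 229.3263]
 [369.3234 223.6318]]
tops 685 ((590.6388549804688, 328.3391418457031), (111.25851440429688, 54.2681999206543), 83.22079467773438) z 0.092415594839098
front block 373 ((587.2890625, 298.7157897949219), (51.56602096557617, 53.91879653930664), 83.12623596191406) z 0.092395318380042
rear block 311 ((595.4954833984375, 366.25079345703125), (34.64419174194336, 53.93020248413086), 81.46269226074219) z 0.09248745506606859
all 1687 ((582.3886108398438, 326.88433837890625), (137.62911987304688, 100.02799224853516), 78.26683807373047) z 0.08570624621100942
ring [[159.     220.       0.6104   0.27     0.0707]
 [160.     220.       0.609    0.2706   0.065 ]
 [161.     219.       0.6033   0.271   
[... 3861 characters left out ...]
17.       0.5618   0.2763   0.082 ]
 [179.     218.       0.5642   0.2761   0.0598]
 [180.     217.       0.5594   0.2763   0.0822]
 [180.     218.       0.5622   0.2764   0.0564]
 [181.     214.       0.5588   0.2848   0.0672]
 [181.     215.       0.5584   0.2821   0.0706]
 [181.     216.       0.5579   0.2793   0.0752]
 [181.     217.       0.558    0.2771   0.0733]
 [181.     218.       0.5598   0.2764   0.0564]
 [182.     217.       0.5579   0.2792   0.0524]
 [182.     218.       0.5578   0.2767   0.0531]]
lamp [(np.float64(0.3846960948534627), np.float64(0.16940419802224504))]
lamp scene [0.295  0.3939 0.1727] [0.4592 0.6    0.459 ]
vise [ 0.2001 -0.1079  0.0101] [0.3999 0.02   0.4396]
```

```bash
python3 - <<'E'
from h import *
g=cv2.imread('pics/top0.png').astype(float).mean(2)
print('front block column u=210', g[150:190,210].round().astype(int)); print('rear u=177',g[147:185,177].round().astype(int))
print('ring col 222',g[150:190,222].round().astype(int))
gv=np.gradient(g,axis=0)
def edge(us,v0,v1,slope,sgn):
    out=[]
    for u in us:
        s=slope*(u-us[0]); lo=int(round(v0+s)); hi=int(round(v1+s)); w=np.clip(sgn*gv[lo:hi+1,u],0,None)
        out.append((u,(w*np.arange(lo,hi+1)).sum()/w.sum()))
    return np.array(out)
for n,us,far,near in [('front',range(204,218),(155,160),(178,184)),('rear',range(173,185),(151,156),(174,180))]:
    for nm,(a,b),sg in (('far',far,-1),('near',near,-1)):
        e=edge(list(us),a,b,.085,sg); k=np.polyfit(e[:,0],e[:,1],1); X=onplane('top',e,.095); kk=np.polyfit(X[:,1],X[:,0],1)
        print(n,nm,k,np.std(e[:,1]-np.polyval(k,e[:,0])),'x@ends',X[0],X[-1],'yaw',90+np.degrees(np.arctan(-kk[0]))) 
E
```

```text
front block column u=210 [209 210 210 209 210 210 208 201 196 197 198 199 199 197 197 196 197 196
 196 197 199 198 198 199 198 198 198 198 198 200 158  84 151 196 205 204
 189 168 197 214]
rear u=177 [209 207 206 209 210 210 205 199 198 198 199 199 199 199 199 188 185 181
 180 186 198 201 199 200 201 200 200 202 203 185 125  91 174 190 177 182
 160 188]
ring col 222 [210 210 210 210 209 210 211 212 195 162 129 116 107 127 155 172 183 191
 192 191 194 192 179 168 155 145 136 134 150 189 205 203 203 204 204 196
 201 196 150 187]
front far [  0.1082 133.9711] 0.12497203692770739 x@ends [0.6141 0.3047 0.095 ] [0.6109 0.2747 0.095 ] yaw 82.88518137295856
front near [  0.0887 161.3746] 0.12821948685841006 x@ends [0.5597 0.3048 0.095 ] [0.5572 0.275  0.095 ] yaw 84.03947958040126
rear far [  0.098  135.8012] 0.07023862162507566 x@ends [0.6226 0.3761 0.095 ] [0.6201 0.3508 0.095 ] yaw 83.47424146356646
rear near [  0.084  161.6393] 0.36096616978992696 x@ends [0.5688 0.3759 0.095 ] [0.5671 0.3507 0.095 ] yaw 84.30189969396648
```

```bash
cat >> h.py <<'E'
def plan(goal,yawdeg,frm=None,fyaw=None):
    s,p,M=tool()
    if frm is not None: p=np.array(frm)
    if fyaw is not None: M=R.from_euler('xyz',[np.pi,0,np.radians(fyaw)]).as_matrix()
    y0=np.degrees(np.arctan2(M[1,0],M[0,0])); return (M.T@(np.array(goal)-p)).round(4), round(-((yawdeg-y0+180)%360-180),2)
def st():
    s,p,M=tool(); print('t',round(s['t'],3),'p',p.round(4),'rpy',np.degrees(s['ee_rot']).round(2),'F',s['force'].round(2),'M',s['moment'].round(2),'w',round(s['width'],4),'q',s['q'].round(3))
E
python3 - <<'E'
from h import *
W=np.load('topW.npy'); S=np.load('sceneW.npy')
for n,V in(('top',W),('scene',S)):
    m=(V[...,0]>.25)&(V[...,0]<.42)&(V[...,1]>-.08)&(V[...,1]<.035)&(V[...,2]>.02)&(V[...,2]<.3); print(n,m.sum(),np.percentile(V[m],[1,99],axis=0) if m.any() else '')
    m=(abs(V[...,0]-.425)<.035)&(V[...,1]>.09)&(V[...,1]<.16)&(V[...,2]<.04); print('rest base z',np.nanmedian(V[m],0))
    m=(V[...,0]>.3)&(V[...,1]<-.03)&(V[...,1]>-.2)&(V[...,2]>.2)&(V[...,2]<.32);print('panel',m.sum(),np.nanmin(V[m],0) if m.any() else '')
a=np.array([np.cos(np.radians(85.6)),np.sin(np.radians(85.6)),0])
G=np.array([.4182,.1741,0])-a*.032; print('grip xy',G)
A=[.42,-.25,.50]
print(plan(A,-130)); print(plan([G[0],G[1],.30],-94.4,A,-130))
E
```

```text
top 1220 [[ 0.2762 -0.0785  0.0207]
 [ 0.4136  0.0332  0.0519]]
rest base z [0.4315 0.1255 0.0068]
panel 3985 [ 0.4956 -0.2     0.2   ]
scene 1128 [[ 0.271  -0.0259  0.0209]
 [ 0.4085  0.0346  0.0494]]
rest base z [0.4169 0.1256 0.0056]
panel 3537 [ 0.4923 -0.1999  0.2   ]
grip xy [0.4157 0.1422 0.    ]
(array([-0.3346,  0.3187, -0.0953]), np.float64(-33.97))
(array([-0.2977,  0.2554,  0.2   ]), np.float64(-35.6))
```

Request:
{"api": "play_rows", "payload": {
  "targets": [
    [[-0.335, 0.319, -0.095, -34], [-0.335, 0.319, -0.095, -34], [-0.335, 0.319, -0.095, -34], [-0.335, 0.319, -0.095, -34], [-0.335, 0.319, -0.095, -34]]
  ],
  "grip": 0
}}

```text
t: 1.82
eef_pos: [0.3417, -0.3829, 0.4682]
ee_rot: [-3.141, 0.0, -2.268]
force: [1.2, -0.9, 0.3]
width: 0.0874
```

```bash
python3 - <<'E'
from h import *
st(); print(plan([.418,-.10,.48],-120)); print(plan([.4157,.1422,.30],-94.4))
E
```

```text
t 1.825 p [ 0.3417 -0.3829  0.4682] rpy [-179.95    0.01 -129.95] F [ 1.16 -0.93  0.31] M [-0.02 -0.15 -0.  ] w 0.0874 q [-0.459  0.052 -0.236  0.    -1.283 -0.238]
(array([-0.2658,  0.1231, -0.0118]), np.float64(-9.95))
(array([-0.45  ,  0.2806,  0.1681]), np.float64(-35.55))
```

Request:
{"api": "play_rows", "payload": {
  "targets": [
    [[-0.266, 0.123, -0.03, -10], [-0.266, 0.123, -0.03, -10], [-0.266, 0.123, -0.03, -10], [-0.266, 0.123, -0.03, -10], [-0.4, 0.23, 0.03, -25]]
  ]
}}

```text
t: 2.45
eef_pos: [0.4111, -0.0822, 0.4789]
ee_rot: [-3.138, 0.002, -1.903]
force: [1.2, 0.6, -0.6]
width: 0.0873
```

```bash
python3 - <<'E'
from h import *
st(); print(plan([.4157,.1422,.30],-94.4))
E
```

```text
t 2.45 p [ 0.4111 -0.0822  0.4789] rpy [-179.79    0.1  -109.02] F [ 1.18  0.62 -0.63] M [ 0.1  -0.12  0.08] w 0.0873 q [ 0.278 -0.128 -0.383  0.001 -1.312 -0.61 ]
(array([-0.2134,  0.0695,  0.179 ]), np.float64(-14.62))
```

Request:
{"api": "play_rows", "payload": {
  "targets": [
    [[-0.213, 0.07, 0.17, -10], [-0.213, 0.07, 0.17, -13], [-0.213, 0.07, 0.17, -13], [-0.213, 0.07, 0.17, -13], [-0.213, 0.07, 0.17, -13]]
  ]
}}

```text
t: 3.08
eef_pos: [0.4141, 0.1418, 0.3059]
ee_rot: [3.141, -0.001, -1.678]
force: [0.7, -0.7, 0.7]
width: 0.0878
```

Request:
{"api": "play_rows", "payload": {
  "targets": [
    [[0, 0, 0, 0], [0, 0, 0, 0]]
  ]
}}

```text
t: 3.32
eef_pos: [0.4147, 0.1398, 0.3078]
ee_rot: [-3.141, 0.0, -1.679]
force: [1.4, -0.0, -0.6]
width: 0.0876
```

```bash
python3 - <<'E'
from h import *
st(); print(plan([.4157,.1422,.206],-94.4))
E
```

```text
t 3.325 p [0.4147 0.1398 0.3078] rpy [-179.99    0.    -96.2 ] F [ 1.37 -0.03 -0.58] M [ 0.01  0.05 -0.03] w 0.0876 q [ 0.779  0.055 -0.626  0.    -0.89  -0.887]
(array([-0.0024, -0.0007,  0.1018]), np.float64(-1.8))
```

Request:
{"api": "play_rows", "payload": {
  "targets": [
    [[-0.002, -0.001, 0.05, -1.8], [-0.002, -0.001, 0.09, -1.8], [-0.002, -0.001, 0.102, -1.8], [-0.002, -0.001, 0.102, -1.8], [-0.002, -0.001, 0.102, -1.8]]
  ]
}}

```text
t: 3.95
eef_pos: [0.4165, 0.1421, 0.2069]
ee_rot: [-3.14, 0.002, -1.648]
force: [0.4, 0.5, 0.6]
width: 0.0876
```

```bash
python3 - <<'E'
from h import *
st(); print(plan([.4157,.1422,.206],-94.4))
E
```

```text
t 3.95 p [0.4165 0.1421 0.2069] rpy [-179.89    0.11  -94.43] F [0.44 0.46 0.6 ] M [-0.02  0.13 -0.  ] w 0.0876 q [ 0.78   0.217 -0.743  0.    -0.609 -0.858]
(array([-0.    ,  0.0008,  0.0009]), np.float64(-0.03))
```

Request:
{"api": "play_rows", "payload": {
  "targets": [
    [[0, 0, 0, 0], [0, 0, 0, 0], [0, 0, 0, 0], [0, 0, 0, 0], [0, 0, 0, 0]]
  ],
  "grip": 255,
  "newtons": 10
}}

```text
t: 4.58
eef_pos: [0.4158, 0.1418, 0.2054]
ee_rot: [3.142, -0.0, -1.648]
force: [-0.1, 0.5, 0.3]
width: 0.0431
```

Request:
{"api": "play_rows", "payload": {
  "targets": [
    [[0, 0, 0, 0], [0, 0, 0, 0], [0, 0, 0, 0], [0, 0, 0, 0], [0, 0, 0, 0]]
  ]
}}

```text
t: 5.2
eef_pos: [0.4153, 0.1417, 0.2052]
ee_rot: [3.141, -0.0, -1.648]
force: [-6.0, 2.6, 2.1]
width: 0.0115
```

```bash
python3 - <<'E'
from h import *
st()
E
```

```text
t 5.2 p [0.4153 0.1417 0.2052] rpy [179.94  -0.02 -94.45] F [-6.04  2.56  2.06] M [ 0.79  1.86 -0.  ] w 0.0115 q [ 0.781  0.219 -0.745 -0.001 -0.608 -0.858]
```

Request:
{"api": "play_rows", "payload": {
  "targets": [
    [[0, 0.0005, 0, 0], [0, 0.0005, 0, 0], [0, 0.0005, 0, 0], [0, 0.0005, 0, 0]]
  ],
  "newtons": 45
}}

```text
t: 5.7
eef_pos: [0.4152, 0.1417, 0.2052]
ee_rot: [3.141, -0.0, -1.648]
force: [-3.3, 1.2, 0.7]
width: 0.0108
```

```bash
python3 - <<'E'
from h import *
st()
E
```

```text
t 5.7 p [0.4152 0.1417 0.2052] rpy [179.97  -0.02 -94.44] F [-3.34  1.16  0.68] M [ 0.41  1.55 -0.02] w 0.0108 q [ 0.781  0.218 -0.746 -0.    -0.607 -0.859]
```

Request:
{"api": "play_rows", "payload": {
  "targets": [
    [[0, 0, -0.01, 0], [0, 0, -0.03, 0], [0, 0, -0.05, 0], [0, 0, -0.06, 0], [0, 0, -0.06, 0]]
  ]
}}

```text
t: 6.32
eef_pos: [0.4156, 0.142, 0.2661]
ee_rot: [-3.14, 0.002, -1.648]
force: [-0.9, -0.1, -2.3]
width: 0.0108
```

```bash
python3 - <<'E'
from h import *
st()
im,d=cams.grab_frame('top'); cv2.imwrite('pics/top1.png',im[:,:,::-1])
im,d=cams.grab_frame('scene')
t=cv2.imread('pics/top1.png')
B=cv2.resize(t[205:275,215:335],(800,467),interpolation=cv2.INTER_CUBIC)
o=np.zeros((600,800,3),np.uint8);o[:467]=B
cv2.imwrite('pics/crop2.png',cv2.vconcat([cv2.resize(t[215:265,215:335],(720,300),interpolation=cv2.INTER_CUBIC),cv2.resize(im[170:270,260:500,::-1],(720,300),interpolation=cv2.INTER_CUBIC)]))
a=np.array([np.cos(np.radians(83.1)),np.sin(np.radians(83.1)),0]); m=np.array([.5816,.2635,0])
pre=m-a*(.107+.030); print('pre-insert xy',pre)
print(plan([pre[0],pre[1],.265],-96.9))
E
```

```text
t 6.325 p [0.4156 0.142  0.2661] rpy [-179.91    0.09  -94.43] F [-0.92 -0.06 -2.35] M [-0.01  0.05 -0.02] w 0.0108 q [ 0.781  0.115 -0.678  0.    -0.775 -0.859]
pre-insert xy [0.5651 0.1275 0.    ]
(array([ 0.0026, -0.1506, -0.    ]), np.float64(2.46))
```

View pics/crop2.png

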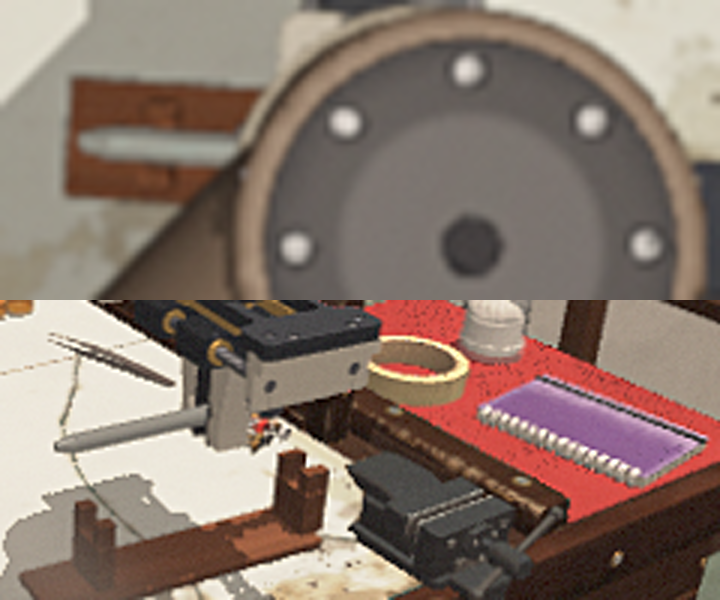

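The rod is level in the jaws and clear of the forks. The scene crop shows its nose at (65,445). Next I'll move it in front of the bore.

Request:
{"api": "play_rows", "payload": {
  "targets": [
    [[0.001, -0.05, 0, 1], [0.002, -0.1, 0, 2], [0.003, -0.14, 0, 2.5], [0.003, -0.15, 0, 2.5], [0.003, -0.15, 0, 2.5]]
  ]
}}

```text
t: 7.05
eef_pos: [0.5645, 0.127, 0.2639]
ee_rot: [3.139, -0.001, -1.693]
force: [0.3, -0.5, -1.7]
width: 0.0105
```

Request:
{"api": "play_rows", "payload": {
  "targets": [
    [[0, 0, 0.02, 0], [0, 0, 0.036, 0], [0, 0, 0.04, 0], [0, 0, 0.04, 0], [0, 0, 0.04, 0]]
  ]
}}

```text
t: 7.68
eef_pos: [0.5648, 0.1275, 0.226]
ee_rot: [-3.141, 0.001, -1.691]
force: [-0.7, -0.5, -1.7]
width: 0.0107
```

```bash
python3 - <<'E'
from h import *
st()
for c in('top','scene'):
    im,d=cams.grab_frame(c); cv2.imwrite(f'pics/{c}2.png',im[:,:,::-1]); np.save(c+'2.npy',d)
t=cv2.imread('pics/top2.png'); s=cv2.imread('pics/scene2.png')
cv2.imwrite('pics/crop3.png',cv2.vconcat([cv2.resize(t[140:190,180:300],(720,300),interpolation=cv2.INTER_CUBIC),cv2.resize(s[170:250,190:382],(720,300),interpolation=cv2.INTER_CUBIC)]))
s_,p,M=tool(); a=-M[:,0]; g=p+M[:,2]*.1602; print('a',a,'grip',g, 'nose',g+a*.107, 'pix',proj('top',[g+a*.107]),proj('scene',[g+a*.107]))
E
```

```text
t 7.675 p [0.5648 0.1275 0.226 ] rpy [-179.95    0.03  -96.9 ] F [-0.7  -0.47 -1.69] M [0.06 0.03 0.03] w 0.0107 q [ 0.56   0.379 -0.419  0.    -0.772 -0.68 ]
a [0.1205 0.9927 0.0006] grip [0.565  0.1275 0.0658] nose [0.5779 0.2337 0.0659] pix [[235.6216 172.7198]] [[247.8212 201.4998]]
```

View pics/crop3.png

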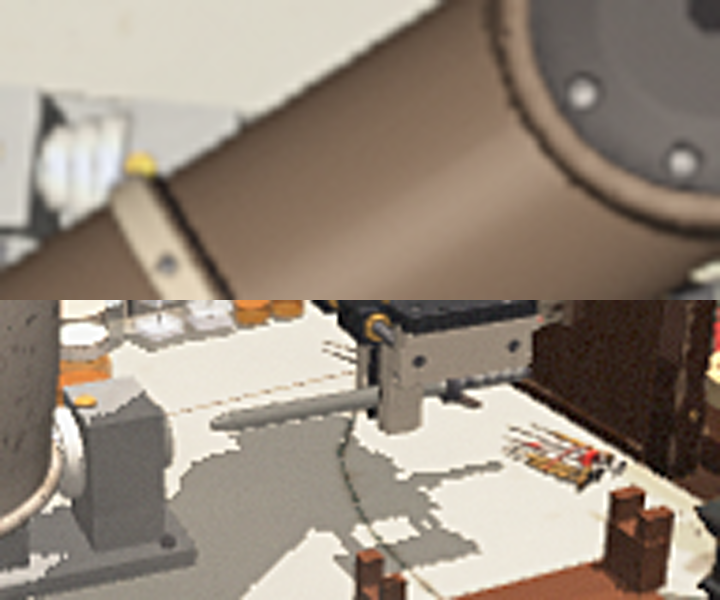

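The arm hides the mouth from the top camera. In the scene crop the nose tip is at (213,424) and the ring sliver at (167,448). I'll overlay the predicted ring and rod to check them.

```bash
python3 - <<'E'
from h import *
s=cv2.imread('pics/scene2.png'); s_,p,M=tool(); a=-M[:,0]; g=p+M[:,2]*.1602; k=8
u0,v0=205,178; im=cv2.resize(s[v0:v0+62,u0:u0+100],(800,496),interpolation=cv2.INTER_CUBIC)
def dr(X,col): 
    q=((proj('scene',X)-[u0,v0]+.5)*k).astype(np.int32); cv2.polylines(im,[q],False,col,1,cv2.LINE_AA)
n=g+a*.107; b=np.array([np.cos(np.radians(83.1)),np.sin(np.radians(83.1)),0]); m=np.array([.5816,.2635,.065])
dr([g,n],(0,0,255))
l=np.array([-b[1],b[0],0]); zz=np.array([0,0,1.]); th=np.linspace(0,2*np.pi,60)
for off,c in((0,(0,255,0)),(.006,(255,0,0))): dr([m+b*off+.018*(np.cos(t)*l+np.sin(t)*zz) for t in th],c)
dr([n,m],(0,255,255))
# rod silhouette predicted
for sgn in(1,-1):
    vd=n-cams.camera_params('scene')['position']; w=np.cross(a,vd); w/=np.linalg.norm(w); dr([g+a*.03+sgn*w*.006,n-a*.012+sgn*w*.006],(255,0,255))
cv2.imwrite('pics/ov.png',im)
E
```

```text
(no output)
```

View pics/ov.png

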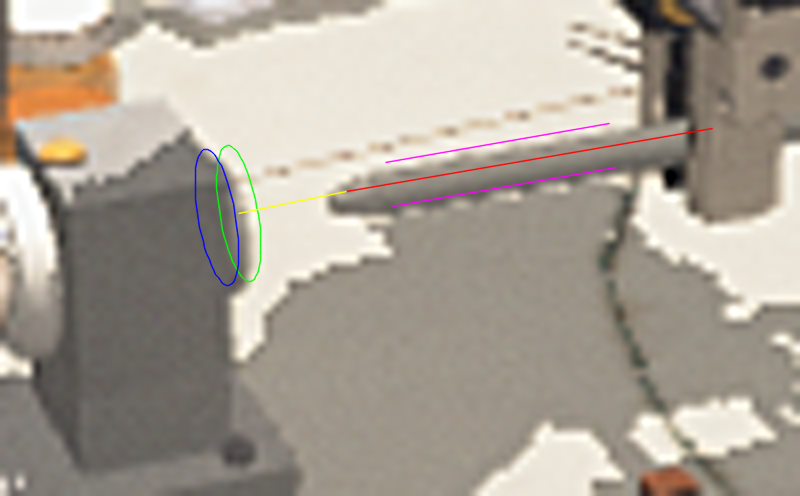

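Both the rod and the ring sit about 10 overlay pixels down and to the left of their predictions, so it's a shared camera bias and the relative alignment holds. Starting the insertion.

Request:
{"api": "play_rows", "payload": {
  "targets": [
    [[-0.01, 0, 0.0008, 0], [-0.02, 0, 0.0008, 0], [-0.025, 0, 0.0008, 0], [-0.03, 0, 0.0008, 0], [-0.033, 0, 0.0008, 0]]
  ]
}}

```text
t: 8.4
eef_pos: [0.5686, 0.1604, 0.2245]
ee_rot: [3.141, -0.0, -1.691]
force: [0.8, 0.7, -1.8]
width: 0.0108
```

Request:
{"api": "play_rows", "payload": {
  "targets": [
    [[-0.003, 0, 0, 0], [-0.006, 0, 0, 0], [-0.009, 0, 0, 0], [-0.009, 0, 0, 0]]
  ]
}}

```text
t: 8.9
eef_pos: [0.5698, 0.1692, 0.2246]
ee_rot: [-3.142, 0.0, -1.691]
force: [-0.2, -0.3, -1.5]
width: 0.0106
```

```bash
python3 - <<'E'
from h import *
st()
E
```

```text
t 8.9 p [0.5698 0.1692 0.2246] rpy [-180.      0.    -96.92] F [-0.24 -0.35 -1.54] M [ 0.    0.07 -0.03] w 0.0106 q [ 0.617  0.401 -0.385  0.    -0.784 -0.738]
```

Request:
{"api": "play_rows", "payload": {
  "targets": [
    [[-0.003, 0, -0.0005, 0], [-0.006, 0, -0.0005, 0], [-0.009, 0, -0.0005, 0], [-0.012, 0, -0.0005, 0], [-0.014, 0, -0.0005, 0]]
  ]
}}

```text
t: 9.52
eef_pos: [0.5714, 0.1831, 0.225]
ee_rot: [3.142, -0.0, -1.692]
force: [-0.1, 0.3, -1.8]
width: 0.0107
```

```bash
python3 - <<'E'
from h import *
st()
E
```

```text
t 9.525 p [0.5714 0.1831 0.225 ] rpy [180.    -0.   -96.92] F [-0.14  0.34 -1.77] M [-0.02  0.12  0.02] w 0.0107 q [ 0.636  0.408 -0.371  0.    -0.791 -0.756]
```

Request:
{"api": "play_rows", "payload": {
  "targets": [
    [[-0.003, 0, 0, 0], [-0.006, 0, 0, 0], [-0.009, 0, 0, 0], [-0.012, 0, 0, 0], [-0.014, 0, 0, 0]]
  ]
}}

```text
t: 10.15
eef_pos: [0.5731, 0.197, 0.225]
ee_rot: [3.142, -0.0, -1.692]
force: [-0.3, 0.4, -0.8]
width: 0.0105
```

Request:
{"api": "play_rows", "payload": {
  "targets": [
    [[-0.002, 0, 0, 0], [-0.004, 0, 0, 0], [-0.006, 0, 0, 0], [-0.008, 0, 0, 0], [-0.01, 0, 0, 0]]
  ]
}}

```text
t: 10.78
eef_pos: [0.5738, 0.2058, 0.2247]
ee_rot: [3.14, -0.002, -1.692]
force: [-1.6, -8.4, -0.7]
width: 0.0107
```

```bash
python3 - <<'E'
from h import *
st()
E
```

```text
t 10.775 p [0.5738 0.2058 0.2247] rpy [179.9   -0.14 -96.95] F [-1.58 -8.44 -0.66] M [-3.4   0.37  0.04] w 0.0107 q [ 0.665  0.422 -0.349  0.001 -0.803 -0.786]
```

Request:
{"api": "play_rows", "payload": {
  "targets": [
    [[-0.003, 0, 0, 0], [-0.006, 0, 0, 0], [-0.009, 0, 0, 0], [-0.012, 0, 0, 0], [-0.015, 0, 0, 0]]
  ]
}}

```text
t: 11.4
eef_pos: [0.5754, 0.2199, 0.2245]
ee_rot: [3.139, -0.004, -1.693]
force: [-2.0, -8.8, 0.0]
width: 0.0105
```

```bash
python3 - <<'E'
from h import *
st()
E
```

```text
t 11.4 p [0.5754 0.2199 0.2245] rpy [179.84  -0.22 -96.98] F [-2.03 -8.81  0.02] M [-3.2   0.49 -0.02] w 0.0105 q [ 0.682  0.431 -0.333  0.001 -0.811 -0.804]
```

Request:
{"api": "play_rows", "payload": {
  "targets": [
    [[-0.0035, 0, 0, 0], [-0.007, 0, 0, 0], [-0.0105, 0, 0, 0], [-0.014, 0, 0, 0], [-0.017, 0, 0, 0]]
  ]
}}

```text
t: 12.02
eef_pos: [0.5774, 0.2363, 0.2245]
ee_rot: [3.139, -0.004, -1.693]
force: [-1.3, -10.7, -0.0]
width: 0.0107
```

```bash
python3 - <<'E'
from h import *
st()
im,d=cams.grab_frame('scene'); cv2.imwrite('pics/ins.png',cv2.resize(im[170:250,190:320,::-1],(780,480),interpolation=cv2.INTER_CUBIC))
E
```

```text
t 12.025 p [0.5774 0.2363 0.2245] rpy [179.84  -0.23 -97.  ] F [ -1.34 -10.7   -0.03] M [-3.57  0.52  0.03] w 0.0107 q [ 0.701  0.442 -0.315  0.001 -0.819 -0.824]
```

View pics/ins.png

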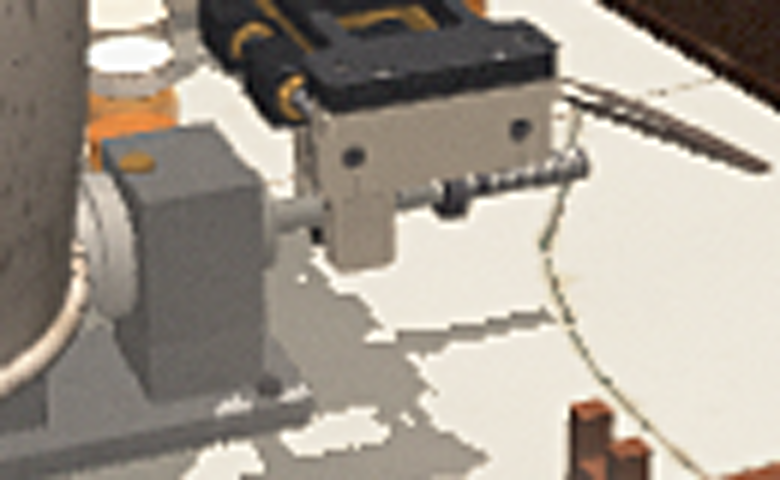

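The rod is in the bore about 80 mm, with the ring at crop (270,230), the fingers at (360,230) and the collar at (452,195). Now I'll let go and slide the open jaws back to the handle.

Request:
{"api": "play_rows", "payload": {
  "targets": [
    [[0, 0, 0, 0], [0, 0, 0, 0], [0, 0, 0, 0], [0, 0, 0, 0], [0, 0, 0, 0]]
  ],
  "grip": 0
}}

```text
t: 12.7
eef_pos: [0.5783, 0.2387, 0.2253]
ee_rot: [-3.141, 0.001, -1.692]
force: [0.0, -0.1, 0.3]
width: 0.0551
```

Request:
{"api": "play_rows", "payload": {
  "targets": [
    [[0, 0, 0, 0], [0, 0, 0, 0], [0, 0, 0, 0], [0, 0, 0, 0], [0, 0, 0, 0]]
  ]
}}

```text
t: 13.32
eef_pos: [0.5781, 0.2385, 0.225]
ee_rot: [3.142, -0.0, -1.692]
force: [0.9, 0.8, -0.4]
width: 0.0877
```

```bash
python3 - <<'E'
from h import *
st()
E
```

```text
t 13.325 p [0.5781 0.2385 0.225 ] rpy [180.    -0.   -96.92] F [ 0.94  0.78 -0.37] M [0.05 0.11 0.02] w 0.0877 q [ 0.703  0.442 -0.312  0.    -0.816 -0.824]
```

Request:
{"api": "play_rows", "payload": {
  "targets": [
    [[0.02, 0, 0, 0], [0.045, 0, 0, 0], [0.065, 0, 0, 0], [0.075, 0, 0, 0], [0.075, 0, 0, 0]]
  ]
}}

```text
t: 13.95
eef_pos: [0.5692, 0.1631, 0.2253]
ee_rot: [-3.141, 0.0, -1.693]
force: [0.0, -0.2, 0.8]
width: 0.0876
```

Request:
{"api": "play_rows", "payload": {
  "targets": [
    [[0, 0, 0, 0], [0, 0, 0, 0], [0, 0, 0, 0], [0, 0, 0, 0], [0, 0, 0, 0]]
  ],
  "grip": 255,
  "newtons": 10
}}

```text
t: 14.58
eef_pos: [0.5691, 0.1642, 0.225]
ee_rot: [3.142, -0.0, -1.691]
force: [0.3, -0.1, 0.7]
width: 0.0431
```

Request:
{"api": "play_rows", "payload": {
  "targets": [
    [[0, 0, 0, 0], [0, 0, 0, 0], [0, 0, 0, 0], [0, 0, 0, 0], [0, 0, 0, 0]]
  ]
}}

```text
t: 15.2
eef_pos: [0.5691, 0.164, 0.2251]
ee_rot: [3.142, 0.0, -1.692]
force: [-0.4, -1.0, -0.9]
width: 0.0114
```

```bash
python3 - <<'E'
from h import *
st()
im,d=cams.grab_frame('scene'); cv2.imwrite('pics/regrip.png',cv2.resize(im[160:240,200:330,::-1],(780,480),interpolation=cv2.INTER_CUBIC))
E
```

```text
t 15.2 p [0.5691 0.164  0.2251] rpy [180.     0.   -96.93] F [-0.36 -1.   -0.89] M [0.1  0.2  0.03] w 0.0114 q [ 0.61   0.398 -0.389 -0.    -0.784 -0.731]
```

View pics/regrip.png

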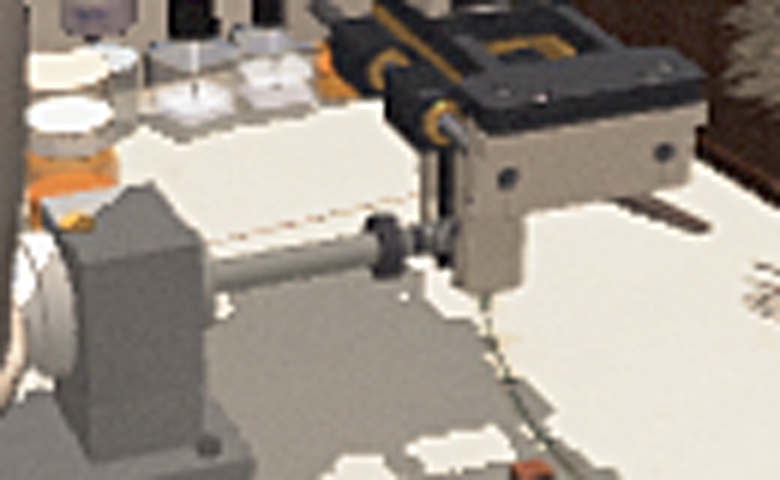

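The jaws hold the ribbed handle at (490,240), well behind the collar at (385,245). Now I'll push in.

Request:
{"api": "play_rows", "payload": {
  "targets": [
    [[0, 0, 0, 0], [0, 0, 0, 0], [-0.004, 0, 0, 0], [-0.009, 0, 0, 0], [-0.015, 0, 0, 0]]
  ],
  "newtons": 50
}}

```text
t: 15.88
eef_pos: [0.5699, 0.1766, 0.2243]
ee_rot: [3.138, -0.005, -1.693]
force: [-0.8, -11.1, 1.5]
width: 0.0105
```

Request:
{"api": "play_rows", "payload": {
  "targets": [
    [[-0.004, 0, 0, 0], [-0.008, 0, 0, 0], [-0.012, 0, 0, 0], [-0.016, 0, 0, 0], [-0.02, 0, 0, 0]]
  ]
}}

```text
t: 16.5
eef_pos: [0.5723, 0.1963, 0.2244]
ee_rot: [3.138, -0.005, -1.693]
force: [-1.1, -11.8, 3.0]
width: 0.0105
```

```bash
python3 - <<'E'
from h import *
st()
E
```

```text
t 16.5 p [0.5723 0.1963 0.2244] rpy [179.78  -0.31 -96.99] F [ -1.14 -11.8    3.04] M [-4.15  0.43 -0.06] w 0.0105 q [ 0.653  0.417 -0.358  0.002 -0.801 -0.777]
```

Request:
{"api": "play_rows", "payload": {
  "targets": [
    [[-0.003, 0, -0.0005, 0], [-0.006, 0, -0.0005, 0], [-0.009, 0, -0.0005, 0], [-0.012, 0, -0.0005, 0], [-0.015, 0, -0.0005, 0]]
  ]
}}

```text
t: 17.12
eef_pos: [0.5742, 0.2112, 0.2248]
ee_rot: [3.138, -0.005, -1.693]
force: [-0.2, -11.4, 1.1]
width: 0.0105
```

Request:
{"api": "play_rows", "payload": {
  "targets": [
    [[-0.001, 0, 0, 0], [-0.002, 0, 0, 0], [-0.003, 0, 0, 0], [-0.004, 0, 0, 0], [-0.005, 0, 0, 0]]
  ]
}}

```text
t: 17.75
eef_pos: [0.5747, 0.2161, 0.2249]
ee_rot: [3.138, -0.005, -1.693]
force: [-0.8, -9.4, 2.0]
width: 0.0107
```

```bash
python3 - <<'E'
from h import *
st()
im,d=cams.grab_frame('scene'); cv2.imwrite('pics/near.png',cv2.resize(im[170:240,200:310,::-1],(770,490),interpolation=cv2.INTER_CUBIC))
E
```

```text
t 17.75 p [0.5747 0.2161 0.2249] rpy [179.79  -0.3  -96.99] F [-0.78 -9.4   2.03] M [-3.72  0.37 -0.02] w 0.0107 q [ 0.678  0.429 -0.337  0.001 -0.811 -0.801]
```

View pics/near.png

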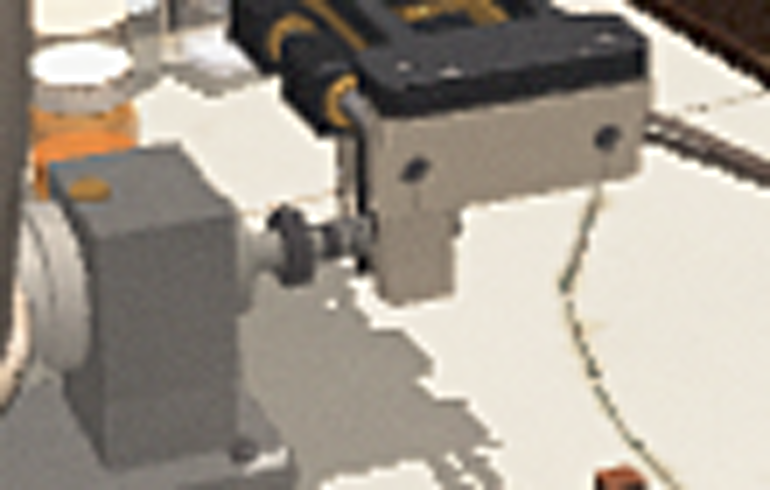

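The gap from the ring at (250,260) to the collar at (278,245) is about 8–12 mm. I'll take small steps now. Drag so far is about 11 N.

Request:
{"api": "play_rows", "payload": {
  "targets": [
    [[-0.001, 0, 0, 0], [-0.002, 0, 0, 0], [-0.003, 0, 0, 0], [-0.004, 0, 0, 0]]
  ]
}}

```text
t: 18.3
eef_pos: [0.5753, 0.2201, 0.2249]
ee_rot: [3.138, -0.005, -1.693]
force: [-0.5, -11.5, 2.7]
width: 0.0105
```

Request:
{"api": "play_rows", "payload": {
  "targets": [
    [[-0.001, 0, 0, 0], [-0.002, 0, 0, 0]]
  ]
}}

```text
t: 18.55
eef_pos: [0.5755, 0.2221, 0.2249]
ee_rot: [3.138, -0.005, -1.693]
force: [-1.3, -10.7, 2.3]
width: 0.0107
```

Request:
{"api": "play_rows", "payload": {
  "targets": [
    [[-0.001, 0, 0, 0], [-0.002, 0, 0, 0]]
  ]
}}

```text
t: 18.8
eef_pos: [0.5758, 0.224, 0.2249]
ee_rot: [3.138, -0.005, -1.693]
force: [-0.6, -10.2, 2.3]
width: 0.0104
```

Request:
{"api": "play_rows", "payload": {
  "targets": [
    [[-0.001, 0, 0, 0], [-0.002, 0, 0, 0]]
  ]
}}

```text
t: 19.05
eef_pos: [0.576, 0.226, 0.2249]
ee_rot: [3.138, -0.005, -1.693]
force: [0.5, -12.8, 3.1]
width: 0.0103
```

Request:
{"api": "play_rows", "payload": {
  "targets": [
    [[-0.0005, 0, 0, 0], [-0.001, 0, 0, 0]]
  ]
}}

```text
t: 19.3
eef_pos: [0.5761, 0.2269, 0.2249]
ee_rot: [3.138, -0.006, -1.693]
force: [-1.0, -11.3, 2.9]
width: 0.0106
```

Request:
{"api": "play_rows", "payload": {
  "targets": [
    [[-0.0005, 0, 0, 0], [-0.001, 0, 0, 0]]
  ]
}}

```text
t: 19.55
eef_pos: [0.5763, 0.2279, 0.2249]
ee_rot: [3.138, -0.006, -1.693]
force: [-0.9, -11.1, 3.0]
width: 0.0103
```

Request:
{"api": "play_rows", "payload": {
  "targets": [
    [[-0.0005, 0, 0, 0], [-0.001, 0, 0, 0]]
  ]
}}

```text
t: 19.8
eef_pos: [0.5764, 0.2289, 0.2249]
ee_rot: [3.138, -0.006, -1.693]
force: [-1.2, -12.6, 3.4]
width: 0.0109
```

Request:
{"api": "play_rows", "payload": {
  "targets": [
    [[-0.0005, 0, 0, 0], [-0.001, 0, 0, 0]]
  ]
}}

```text
t: 20.05
eef_pos: [0.5764, 0.2294, 0.2249]
ee_rot: [3.137, -0.007, -1.693]
force: [-0.2, -15.8, 3.9]
width: 0.0107
```

Request:
{"api": "play_rows", "payload": {
  "targets": [
    [[-0.0005, 0, 0, 0], [-0.001, 0, 0, 0]]
  ]
}}

```text
t: 20.3
eef_pos: [0.5765, 0.2299, 0.2249]
ee_rot: [3.137, -0.008, -1.693]
force: [0.7, -17.8, 5.0]
width: 0.0105
```

Request:
{"api": "play_rows", "payload": {
  "targets": [
    [[-0.0005, 0, 0, 0], [-0.001, 0, 0, 0]]
  ]
}}

```text
t: 20.55
eef_pos: [0.5766, 0.2303, 0.2248]
ee_rot: [3.137, -0.009, -1.693]
force: [-0.4, -18.9, 5.6]
width: 0.0105
```

Contact began at y≈0.2290. I'll build the load slowly, lifting slightly to take off the vertical force.

Request:
{"api": "play_rows", "payload": {
  "targets": [
    [[-0.0005, 0, -0.0005, 0], [-0.001, 0, -0.0008, 0]]
  ]
}}

```text
t: 20.8
eef_pos: [0.5765, 0.2309, 0.225]
ee_rot: [3.136, -0.009, -1.694]
force: [2.6, -20.7, -0.0]
width: 0.0102
```

Request:
{"api": "play_rows", "payload": {
  "targets": [
    [[-0.0005, 0, 0, 0], [-0.001, 0, 0, 0]]
  ]
}}

```text
t: 21.05
eef_pos: [0.5766, 0.2313, 0.225]
ee_rot: [3.136, -0.011, -1.694]
force: [2.6, -24.6, 3.4]
width: 0.0108
```

```bash
python3 - <<'E'
from h import *
st()
E
```

```text
t 21.05 p [0.5766 0.2313 0.225 ] rpy [179.65  -0.61 -97.04] F [  2.6  -24.62   3.43] M [-8.72 -0.81  0.01] w 0.0108 q [ 0.696  0.44  -0.319  0.004 -0.824 -0.822]
```

Request:
{"api": "play_rows", "payload": {
  "targets": [
    [[-0.0004, 0, 0, 0], [-0.0008, 0, 0, 0], [-0.0008, 0, 0, 0]]
  ]
}}

```text
t: 21.42
eef_pos: [0.5767, 0.2317, 0.225]
ee_rot: [3.135, -0.011, -1.694]
force: [2.5, -24.6, 3.6]
width: 0.0101
```

Request:
{"api": "play_rows", "payload": {
  "targets": [
    [[0, 0, 0, 0], [0, 0, 0, 0]]
  ]
}}

```text
t: 21.68
eef_pos: [0.5767, 0.2317, 0.225]
ee_rot: [3.135, -0.011, -1.694]
force: [2.4, -25.2, 1.9]
width: 0.0106
```

Request:
{"api": "play_rows", "payload": {
  "targets": [
    [[0, 0, 0, 0]]
  ]
}}

```text
t: 21.8
eef_pos: [0.5767, 0.2317, 0.225]
ee_rot: [3.135, -0.011, -1.694]
force: [2.1, -25.5, 3.6]
width: 0.0105
```

Request:
{"api": "play_rows", "payload": {
  "targets": [
    [[-0.0004, 0, 0, 0], [-0.0006, 0, 0, 0], [-0.0006, 0, 0, 0]]
  ]
}}

```text
t: 22.18
eef_pos: [0.5768, 0.2319, 0.2249]
ee_rot: [3.135, -0.012, -1.694]
force: [2.2, -27.0, 3.2]
width: 0.0109
```

Request:
{"api": "play_rows", "payload": {
  "targets": [
    [[0, 0, 0, 0], [0, 0, 0, 0]]
  ]
}}

```text
t: 22.42
eef_pos: [0.5768, 0.2319, 0.2249]
ee_rot: [3.135, -0.012, -1.694]
force: [2.5, -26.9, 3.7]
width: 0.0104
```

Request:
{"api": "play_rows", "payload": {
  "targets": [
    [[0, 0, 0, 0], [0, 0, 0, 0]]
  ]
}}

```text
t: 22.68
eef_pos: [0.5768, 0.2319, 0.225]
ee_rot: [3.135, -0.012, -1.694]
force: [3.3, -27.1, 2.8]
width: 0.0105
```

The push now holds at 26.5 N along the bore, about 15 N above the 11 N drag. I'll ease off and let go.

Request:
{"api": "play_rows", "payload": {
  "targets": [
    [[0.001, 0, 0, 0], [0.002, 0, 0, 0], [0.003, 0, 0, 0]]
  ]
}}

```text
t: 23.05
eef_pos: [0.5766, 0.231, 0.225]
ee_rot: [3.137, -0.008, -1.694]
force: [-0.5, -14.0, -0.3]
width: 0.0108
```

Request:
{"api": "play_rows", "payload": {
  "targets": [
    [[0, 0, 0, 0], [0, 0, 0, 0], [0, 0, 0, 0], [0, 0, 0, 0], [0, 0, 0, 0]]
  ],
  "grip": 0
}}

```text
t: 23.68
eef_pos: [0.5777, 0.2352, 0.2264]
ee_rot: [-3.141, 0.0, -1.691]
force: [1.2, -1.2, 0.3]
width: 0.0554
```

Request:
{"api": "play_rows", "payload": {
  "targets": [
    [[0, 0, 0, 0], [0, 0, 0, 0], [0, 0, 0, 0], [0, 0, 0, 0], [0, 0, 0, 0]]
  ]
}}

```text
t: 24.3
eef_pos: [0.5777, 0.2349, 0.2263]
ee_rot: [3.142, -0.0, -1.692]
force: [-1.0, -0.8, -0.2]
width: 0.0874
```

Request:
{"api": "play_rows", "payload": {
  "targets": [
    [[0, 0, -0.01, 0], [0, 0, -0.03, 0], [0, 0, -0.06, 0], [0, 0, -0.1, 0], [0, 0, -0.12, 0]]
  ]
}}

```text
t: 24.92
eef_pos: [0.5781, 0.2351, 0.3498]
ee_rot: [-3.139, 0.002, -1.691]
force: [-0.1, 0.6, -0.5]
width: 0.0879
```

Request:
{"api": "play_rows", "payload": {
  "targets": [
    [[0.03, 0, 0, 0], [0.08, 0.03, 0, 0], [0.12, 0.06, 0, 0], [0.14, 0.1, 0, 0], [0.14, 0.12, 0, 0]]
  ]
}}

```text
t: 25.55
eef_pos: [0.4394, 0.1081, 0.3462]
ee_rot: [3.141, -0.0, -1.694]
force: [0.6, 0.4, 0.6]
width: 0.0878
```

```bash
python3 - <<'E'
from h import *
st()
s,_=cams.grab_frame('scene'); t,_=cams.grab_frame('top')
cv2.imwrite('pics/fin.png',cv2.vconcat([cv2.resize(s[165:245,150:310],(700,350),interpolation=cv2.INTER_CUBIC),cv2.resize(t[140:195,160:300],(700,250),interpolation=cv2.INTER_CUBIC)])[:,:,::-1])
for c,q in(('scene','oil_cup'),('scene','loupe'),('scene','amber_jar')): print(q,[(np.round(x['xyz'],4).tolist(),round(x['score'],2)) for x in finder.find_in(c,q)[:1]])
E
```

```text
t 25.55 p [0.4394 0.1081 0.3462] rpy [179.96  -0.   -97.04] F [0.58 0.36 0.63] M [0.08 0.01 0.02] w 0.0878 q [ 0.679  0.037 -0.543 -0.001 -0.992 -0.801]
oil_cup [([0.3651, 0.3988, 0.0175], 0.79)]
loupe [([0.4495, 0.4315, 0.0179], 0.7)]
amber_jar [([0.7583, 0.2477, 0.0426], 0.64)]
```

View pics/fin.png

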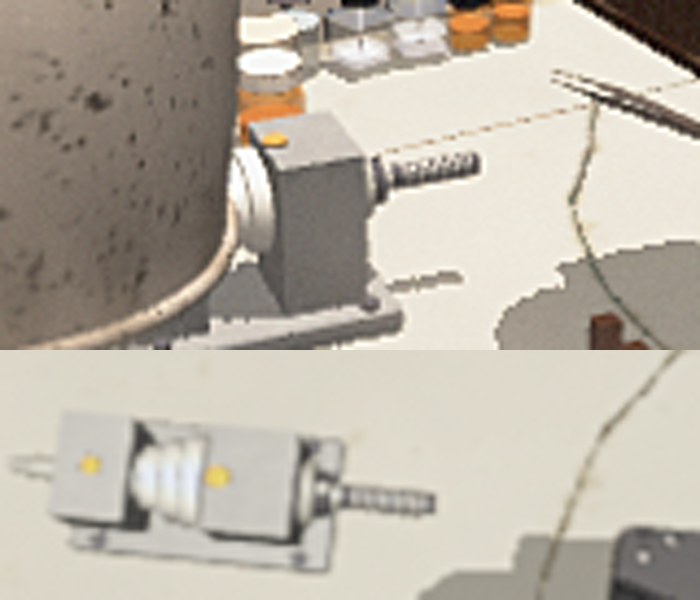

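The collar sits against the ring in both views: at (378,180) in the scene crop and (322,490) in the top crop. The bystanders haven't moved, and the arm is clear. Handing in.

Request:
{"api": "play_rows", "payload": {
  "targets": [
    [[0, 0, 0, 0], [0, 0, 0, 0]]
  ]
}}

```text
t: 26.05
eef_pos: [0.4422, 0.1106, 0.346]
ee_rot: [3.141, -0.001, -1.692]
force: [0.0, 0.2, 0.2]
width: 0.0873
```

```bash
python3 -c "
from h import *
st(); print(job_done())"
```

```text
t 26.05 p [0.4422 0.1106 0.346 ] rpy [179.97  -0.04 -96.93] F [0.   0.19 0.24] M [0.06 0.1  0.04] w 0.0873 q [ 0.679  0.043 -0.537  0.    -0.992 -0.8  ]
the job is handed in; nothing more can be done
None
```

The draw-bar is fully home in the headstock with its collar on the seat ring, and I handed the job in at about 26 s; no verdict was reported.

- **What I did:** I lifted the bar from its rest and pushed it about 80 mm into the bore. I let go, took the ribbed handle behind the collar and pushed until the collar met the ring. I built the push up slowly to 26.5 N along the bore, about 15 N above the 11 N of drag, then let go and backed away.
- **Last checks:**
  - **Seating:** both cameras showed the collar against the ring and the nose out of the far end. I eased off and released the bar before that picture. I did not measure how much load stays on the ring now that the bar is free.
  - **Bystanders:** the oil cup, loupe and jar were found within about 6 mm of where they started. That is roughly the finder's own error.
  - **Arm:** it is clear of everything, with about 0 N at the wrist.
- **What disagreed:** the scene camera read about 1–2 pixels off, equally for bar and ring, so their alignment was unaffected. I saw no unexpected forces.

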